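# Seal the dry box corner by corner

## Robot

A 6-joint arm with a two-finger parallel gripper is mounted at the origin on a cart in front of the work surface, level with it; the furniture and walls round the work are solid. World frame = base frame: x ahead of the robot, y to its left, z up, the work surface at z = 0. Lengths are in m, angles in rad, forces in N, time in s.
With the tool pointing down it reaches from about 0.25 to 0.8 m from the base axis. Payload 8.5 kg.
Tool frame: the origin (TCP) lies at the very end of the fingers, on their centre line; the grasp point (between the pads) lies 19 mm behind it (hold_point_z is the distance from the TCP to the grasp point, in m); y points along the fingers, z is the direction in which the jaws open and shut, and the axes are right-handed (so a half turn about y gives the same grasp; the last joint's range is limited). The gripper opens to 85 mm and grips with 20 to 120 N. Pads are 22 mm wide; open, the fingers measure 114 mm over their backs; the gripper's body (76 mm by 85 mm) begins 54 mm behind the grasp point. The pads swing forward as they close: fully open they stand 13 mm farther back than shut.
Start: joints at [1.194, 0.238, -0.013, 1.319, 0, 1.571], TCP at [0.193, 0.488, 0.231] pointing down, gripper open.
Joint ranges: [-2.66, 2.66], [-1.03, 1.9], [-1.14, 1.46], [-1.82, 2.27], [-1.45, 1.34], [-3.14, 3.14]. Speed limits (rad/s): [2.22, 2.22, 2.79, 3.14, 3.14, 3.14].

## Interface

Orientations are given as a 3x3 rotation matrix whose columns are the frame's x, y, z axes.
In Python, from plant import * gives the robot as it stands. Calls block until the motion is done:
- goto(position, orientation): joint-space move of the TCP to a pose.
- move_straight(position, velocity=0.15, rotation=None, guard=None): straight line of the TCP; rotation=None keeps the orientation; velocity is the mean speed in m/s. With guard (N) it stops when the force on the tool has changed by that much, and returns True; else False.
- goto_joints(angles): joint-space move.
- gripper_to(opening, grasp_force=None): finger opening in m; grasp_force is the grip in N (None keeps the last); returns when the fingers have stopped.
- sleep(seconds).
- ik(position, orientation): joint angles nearest the present ones, or None.
- state(): the state.
- grab_frame(name): name is "scene" or "top" or "wrist"; returns (picture, depth): 480x640x3 uint8, red, green, blue; 480x640 float32, m along the optical axis (not along the pixel's ray), 0 where there is no reading.
- camera_info(name): a dict with "vertical_fov" (degrees; the focal length in pixels is half the picture's height over the tangent of half this angle, whatever the lens; pixels are square), "cx", "cy" (the principal point, pixels), "dist_coeffs" ([k1, k2, p1, p2, k3] as OpenCV has them; the pictures are not rectified), "R" (3x3) and "t" (3): a world point X has camera coordinates R X + t. Camera axes: x right, y down, z forward; pixel columns grow to the right and rows downward; lengths in m; the calibration is good to about 2 mm. A picture is of the moment at which its call begins: read the wrist's pose just before it. camera_info takes no time and is no camera call; for the wrist camera it gives the pose at the moment of the call.
A pose or a line that the arm cannot do raises PlanningError and nothing moves.
- job_done(): hands the job in, once; it reports no verdict.
The state is a dict: "t": time; "q": joint angles; "dq": joint speeds; "tau": joint torques, N m; "tcp_pos": TCP position; "eef_rot": TCP orientation; "force": force on the tool from outside, world axes, zero at the start; "moment": the same for the moment, N m; "finger_gap": finger opening in m.
Only numpy, scipy, OpenCV 4.12 (cv2) and the standard library are available. Lean on these libraries where they do the work, as an engineer would, in place of code of your own. Each camera call takes 0.05 s, during which the arm holds its last target.

## Task

Seal the dry box so that the solder stays dry: lay the loose lid squarely on the box, handle up, so that it rests lightly on the four raised gasket corners, and let go of it. Then with the closed fingers press the lid down one corner after another, each fully home before you go on to the next, until all four corners are home and it sits flat on the rim. Leave the other things where they lie.

Things in the scene. Friction and masses are not known exactly. Their poses are not given: they have to be found in the camera images.
- drybox: open grey plastic dry box fixed to the desk, on either side of the lid, with a reel of solder fixed in it. Origin at the centre of its underside, on the desk; x along its 160 mm long side (away from the robot at yaw 0), y along its 120 mm short side (to the left), z up. Rim 60 mm above the origin, inner floor 7 mm
- rim_centre (a point): middle of the dry box's opening, level with its flat rim (outside 160 x 120 mm, opening 132 x 92 mm); axes as the dry box. On each rim corner, centred at x = +-73, y = +-53 mm from here, sits an L-shaped dark foam gasket piece, arms 26 mm long and 10 mm wide, that stands 6 mm above the rim at the start
- lid_grip (a point): middle of the handle of the loose white lid, half-way up it; the lid lies handle up on the desk. x along handle and long side, y across, z up. Bridge handle 70 mm long (x), 16 mm wide (y), its top 30 mm above the lid's top face; this point is 15 mm above that face, 32 mm above the skirt's foot, and 86 mm above the dry box's origin when the lid lies loose on the gasket, 80 mm when seated
- lid_top (a point): middle of the top face of the lid: a plate 164 x 124 x 5 mm, 0.25 kg, same when turned half round. Tapered skirt below it, about 126 x 86 mm at the plate, reaches 12 mm down and drops into the opening with about 3 mm play. Press the corners near x = +-70, y = +-50 mm from here (small grey round bosses, 1 mm); the opposite corner may rise by up to 12 mm till all are down
- gasket_far_left (a joint): how far the gasket piece at the dry box's far left corner (box x +73, y +53 mm) is pressed down, m: 0 stands 6 mm above the rim, 0.006 flush with it (the lid's corner on the rim). It yields when about 8 N is put on it and stays where it was pressed.
- gasket_far_right (a joint): how far the gasket piece at the dry box's far right corner (box x +73, y -53 mm) is pressed down, m: 0 stands 6 mm above the rim, 0.006 flush with it (the lid's corner on the rim). It yields when about 8 N is put on it and stays where it was pressed.
- gasket_near_left (a joint): how far the gasket piece at the dry box's near left corner (box x -73, y +53 mm) is pressed down, m: 0 stands 6 mm above the rim, 0.006 flush with it (the lid's corner on the rim). It yields when about 8 N is put on it and stays where it was pressed.
- gasket_near_right (a joint): how far the gasket piece at the dry box's near right corner (box x -73, y -53 mm) is pressed down, m: 0 stands 6 mm above the rim, 0.006 flush with it (the lid's corner on the rim). It yields when about 8 N is put on it and stays where it was pressed.
- pliers: long-nose pliers, 48 x 192 x 12 mm, lying flat near the front edge; stays where it is. Origin at the centre of its underside
- screwdriver: screwdriver, 29 x 230 x 28 mm, lying along the left edge of the desk; stays where it is. Origin at the centre of its underside
- file: flat steel file, 16 x 200 x 4 mm, lying at the back in front of the band saw; stays where it is. Origin at the centre of its underside
- foam: white foam slab, 260 x 100 x 45 mm, at the front right; stays where it is. Origin at the centre of its underside
- bottle: glue bottle, 47 mm wide, 148 mm tall, standing inside the bend of the vacuum hose; stays where it is. Origin at the centre of its underside
- tube: cardboard tube, 68 mm wide, 72 mm tall, standing inside the bend of the vacuum hose; stays where it is. Origin at the centre of its underside
- cup: bamboo cup, 94 mm wide, 120 mm tall, at the front right; stays where it is. Origin at the centre of its underside

How it is judged:
On the way, in this order (a step that is already met when the one before it is completed fails the run):
1. the lid lies loosely on the four gasket corners, let go, no corner pressed down yet (x of lid_grip in the frame of drybox between -0.008 and 0.008 m and y of lid_grip in the frame of drybox between -0.008 and 0.008 m and angle between the x axis of lid_grip and the x axis of drybox, either way round below 0.1 rad and z of lid_grip in the frame of drybox between 0.081 and 0.089 m and contact force between the fingers and lid below 0.2 N and value of joint each of gasket_far_left, gasket_far_right, gasket_near_left, gasket_near_right below 0.003 m), for 0.2 s.
2. a first corner is pressed home while at least two others still stand up (value of joint any of gasket_far_left, gasket_far_right, gasket_near_left, gasket_near_right above 0.0045 m and (value of joint each of gasket_far_right, gasket_far_left below 0.004 m or value of joint each of gasket_near_left, gasket_far_left below 0.004 m or value of joint each of gasket_near_left, gasket_far_right below 0.004 m or value of joint each of gasket_near_right, gasket_far_left below 0.004 m or value of joint each of gasket_near_right, gasket_far_right below 0.004 m or value of joint each of gasket_near_right, gasket_near_left below 0.004 m)), for 0.1 s.
3. three corners are home and the last one still stands up (((value of joint gasket_far_left below 0.004 m and value of joint each of gasket_far_right, gasket_near_left, gasket_near_right above 0.0045 m) or (value of joint gasket_far_right below 0.004 m and value of joint each of gasket_far_left, gasket_near_left, gasket_near_right above 0.0045 m) or (value of joint gasket_near_left below 0.004 m and value of joint each of gasket_far_left, gasket_far_right, gasket_near_right above 0.0045 m) or (value of joint gasket_near_right below 0.004 m and value of joint each of gasket_far_left, gasket_far_right, gasket_near_left above 0.0045 m))), for 0.1 s.
At the end, for the whole second after the job is handed in: All four gasket corners are pressed down by more than 4.5 mm of 6, the lid lies square on the box (within 8 mm and 0.10 rad), flat (within 0.02 rad) and within 2 mm of its seated height, handle up, at rest and released (value of joint each of gasket_far_left, gasket_far_right, gasket_near_left, gasket_near_right above 0.0045 m and x of lid_grip in the frame of drybox between -0.008 and 0.008 m and y of lid_grip in the frame of drybox between -0.008 and 0.008 m and angle between the x axis of lid_grip and the x axis of drybox, either way round below 0.1 rad and z of lid_grip in the frame of drybox between 0.077 and 0.082 m and angle between lid_grip's own z axis and vertical below 0.02 rad and contact force between the fingers and lid below 0.2 N and linear speed of lid below 0.02 m/s); the robot touches nothing.
It fails at once if another thing on the desk is shifted by more than 3 cm (distance of any of screwdriver, file, bottle from where it was at the start of the episode above 0.03 m).
It also fails if it takes over 64 s, if anything falls off the work surface, if the arm or the gripper's body presses on something with over 40 N, if the wrist force passes 120 N, or if a joint passes its speed limit or range.

## Working session

There is one attempt and no reset: what is moved stays moved. The work goes in short steps, each a Python script; the robot and the scene stay as the last script left them, time stands still between calls to the robot, and variables do not carry over. Pictures are saved under pics/ and viewed, and the job is handed in when it is done.

```bash
mkdir -p pics; ls
python3 - <<'E'
from plant import *
import cv2, numpy as np
for n in ("scene","top","wrist"):
    c=camera_info(n); p,d=grab_frame(n)
    cv2.imwrite(f"pics/{n}0.png",p[:,:,::-1]); np.save(f"pics/{n}0.npy",d)
    print(n,{k:np.round(v,4).tolist() for k,v in c.items()})
s=state();print(s)
E
```

```text
pics
scene {'vertical_fov': 46.2287, 'cx': 316.5382, 'cy': 240.5715, 'dist_coeffs': [0.0049, 0.0, 0.0, 0.0, 0.0], 'R': [[0.655, -0.7557, 0.0039], [-0.5742, -0.501, -0.6475], [0.4913, 0.4218, -0.762]], 't': [-0.2732, 0.3532, 1.3154]}
top {'vertical_fov': 46.1804, 'cx': 326.1496, 'cy': 240.27, 'dist_coeffs': [-0.0702, 0.0, 0.0, 0.0, 0.0], 'R': [[0.0018, -1.0, -0.0053], [-0.9972, -0.0014, -0.0753], [0.0752, 0.0054, -0.9972]], 't': [0.0449, 0.4778, 1.5659]}
wrist {'vertical_fov': 67.81, 'cx': 322.081, 'cy': 240.0647, 'dist_coeffs': [-0.0326, 0.0, 0.0, 0.0, 0.0], 'R': [[0.3684, 0.9297, -0.0034], [0.8784, -0.3468, 0.3289], [0.3046, -0.1242, -0.9444]], 't': [-0.5231, -0.0428, 0.3815]}
{'t': 0.15, 'q': array([ 1.19401752e+00,  2.38681593e-01, -1.40719180e-02,  1.31919445e+00,
       -3.01221703e-05,  1.57079769e+00]), 'dq': array([ 0.00107511, -0.00093129,  0.00361645,  0.00080354,  0.00018428,
       -0.00065067]), 'tau': array([ 1.23237605e-03, -5.39078271e+01,  3.46598160e+01,  1.44118015e-02,
        1.00381919e-04,  1.70779845e-05]), 'tcp_pos': array([0.19305185, 0.48787082, 0.23080064]), 'eef_rot': array([[ 9.29854133e-01, -3.95708725e-04,  3.67928165e-01],
       [-3.67928377e-01, -1.08193638e-03,  9.29853504e-01],
       [ 3.01237234e-05, -9.99999336e-01, -1.15163549e-03]]), 'force': array([ 0.70824058, -0.35265012, -0.04806737]), 'moment': array([0.0337296 , 0.0282788 , 0.00093569]), 'finger_gap': 0.08548333554249463}
```

View pics/top0.png

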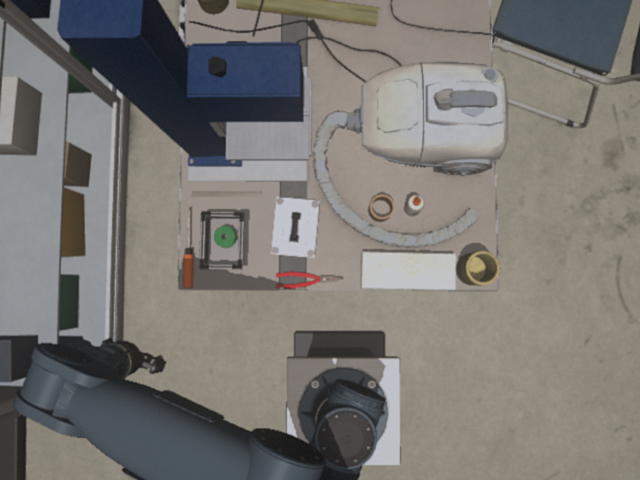

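View pics/scene0.png

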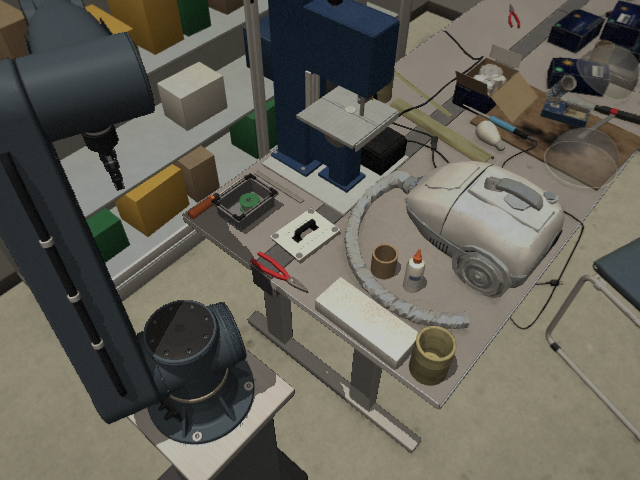

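The top view shows the box at about (223,238) and the lid at about (296,227). The band saw table is behind the box, the pliers at (310,280), and the screwdriver is left of the box. Next I measure both coarsely from the top view.

```bash
cat > h.py <<'E'
import numpy as np, cv2
def K(c):
    f=240/np.tan(np.radians(c["vertical_fov"])/2)
    return np.array([[f,0,c["cx"]],[0,f,c["cy"]],[0,0,1.]])
def cloud(c,d):
    v,u=np.mgrid[0:480,0:640]
    pts=np.stack([u.ravel(),v.ravel()],1).astype(np.float64)[:,None]
    n=cv2.undistortPoints(pts,K(c),np.array(c["dist_coeffs"],float))[:,0]
    P=np.c_[n,np.ones(len(n))]*d.reshape(-1,1)
    W=(P-np.array(c["t"]))@np.array(c["R"])
    W[d.ravel()<=0]=np.nan
    return W.reshape(480,640,3)
def project(c,X):
    r,_=cv2.Rodrigues(np.array(c["R"],float))
    return cv2.projectPoints(np.atleast_2d(X).astype(float),r,np.array(c["t"],float),K(c),np.array(c["dist_coeffs"],float))[0][:,0]
E
python3 - <<'E'
from plant import *
from h import *
c=camera_info("top"); W=cloud(c,np.load("pics/top0.npy")); p=cv2.imread("pics/top0.png")
def rect(m,name):
    q=W[m]; r=cv2.minAreaRect(q[:,:2].astype(np.float32)); print(name,m.sum(),r,np.median(q[:,2]),np.percentile(q[:,2],[2,98]))
roi=np.zeros((480,640),bool); roi[190:275,195:250]=1
with np.errstate(all='ignore'):
  rect(roi&(W[...,2]>0.03)&(W[...,2]<.1),"box")
  roi[:]=0; roi[190:265,268:325]=1
  m=roi&(W[...,2]>0.01)&(W[...,2]<.1)&(p.min(2)>120); rect(m,"lid")
  rect(roi&(W[...,2]>0.008)&(W[...,2]<.1),"lid2")
  rect(roi&(W[...,2]>0.035)&(W[...,2]<.1),"handle")
for uv in [(223,238),(296,227),(225,270),(270,240),(250,290),(190,270),(255,192),(265,145),(300,170),(310,280)]: print(uv,W[uv[1],uv[0]].round(3))
for n in ("wrist",):
    c=camera_info(n); R=np.array(c["R"]); C=-R.T@c["t"]; s=state(); print(s["eef_rot"].T@(C-s["tcp_pos"]), (R@s["eef_rot"]).round(3))
E
```

```text
box 1420 ((0.474870890378952, 0.334514856338501), (0.12234176695346832, 0.16054849326610565), 89.04337310791016) 0.05791067776528999 [0.03467614 0.06945296]
lid 2228 ((0.527644693851471, 0.12719780206680298), (0.13580961525440216, 0.18908628821372986), 84.99393463134766) 0.016568945081972132 [0.01071635 0.02473117]
lid2 2529 ((0.5195448398590088, 0.12899558246135712), (0.15441429615020752, 0.2052580565214157), 89.98870849609375) 0.01673945367035754 [0.00925809 0.04724976]
handle 158 ((0.5556046366691589, 0.10796193778514862), (0.04257489740848541, 0.1619069129228592), 57.97657775878906) 0.04565315080918547 [0.03811709 0.05275734]
(223, 238) [0.484 0.338 0.011]
(296, 227) [0.512 0.129 0.05 ]
(225, 270) [0.394 0.332 0.006]
(270, 240) [ 0.48   0.206 -0.004]
(250, 290) [ 0.337  0.262 -0.003]
(190, 270) [0.393 0.427 0.028]
(255, 192) [0.618 0.25  0.   ]
(265, 145) [0.687 0.191 0.276]
(300, 170) [0.679 0.121 0.012]
(310, 280) [ 0.366  0.091 -0.002]
[-0.08477614 -0.14188748 -0.00042079] [[ 0.     0.002  1.   ]
 [ 0.944 -0.329  0.   ]
 [ 0.329  0.944 -0.002]]
```

View pics/wrist0.png

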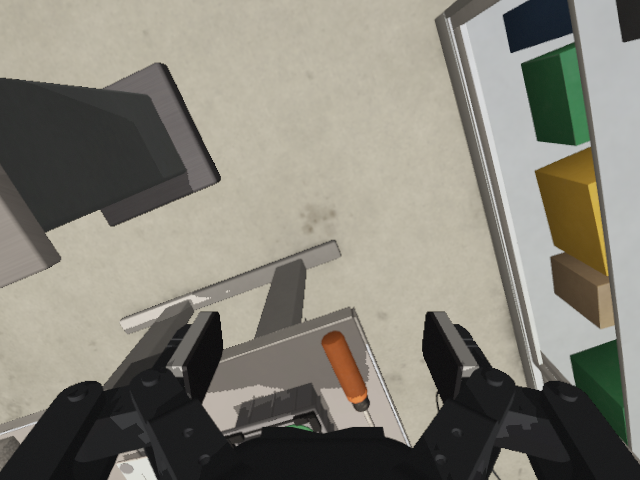

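Run:
```python
from plant import *
from h import *
R=np.array([[1,0,0],[0,0,1],[0,-1,0]],float)
for nm,p in (("box",[0.34,0.33,0.26]),("lid",[0.36,0.13,0.26])):
    print(ik(p,R))
    goto(p,R)
    c=camera_info("wrist"); im,d=grab_frame("wrist")
    cv2.imwrite(f"pics/w_{nm}.png",im[:,:,::-1]); np.savez(f"pics/w_{nm}.npz",d=d,**{k:np.array(v) for k,v in c.items()})
    s=state(); print(s["t"],s["tcp_pos"],s["force"])
```

```text
[ 0.7704739   0.14166763 -0.06330404  1.36582466  0.          0.7704739 ]
1.075 [0.33956168 0.33065775 0.25976654] [ 0.7198235  -0.48452008 -1.2641716 ]
[ 0.34653886 -0.01640777 -0.23579014  1.35141396  0.          0.34653886]
1.9417 [0.36030879 0.1312477  0.2600006 ] [ 0.74586654 -0.74276987  0.13314344]
```

View pics/w_box.png

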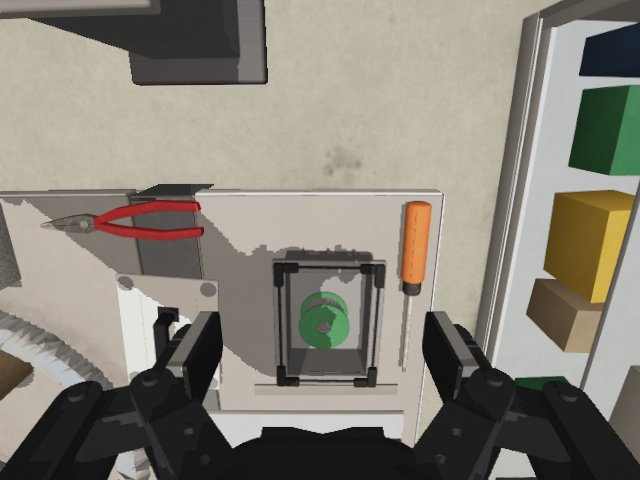

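View pics/w_lid.png

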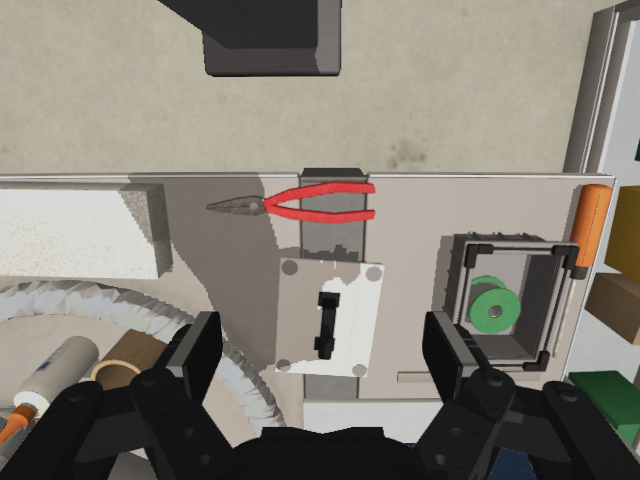

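Run:
```python
import cv2
a=cv2.imread("pics/w_box.png")[235:395,265:395]; cv2.imwrite("pics/zb.png",cv2.resize(a,None,fx=3.7,fy=3.7,interpolation=cv2.INTER_CUBIC))
a=cv2.imread("pics/w_lid.png")[250:385,265:395]; cv2.imwrite("pics/zl.png",cv2.resize(a,None,fx=4,fy=4,interpolation=cv2.INTER_CUBIC))
```

```text
(no output)
```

View pics/zb.png

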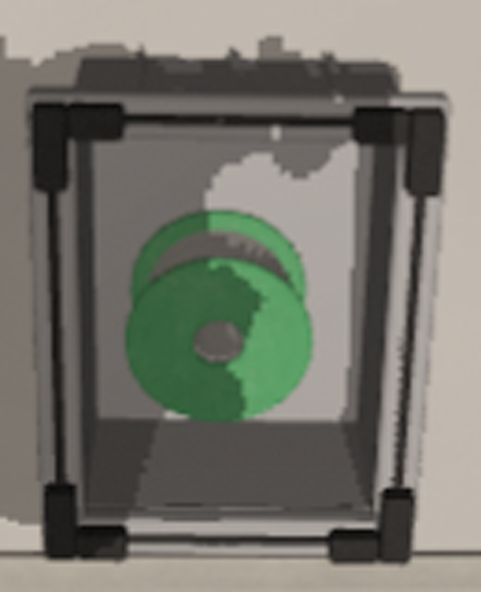

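View pics/zl.png

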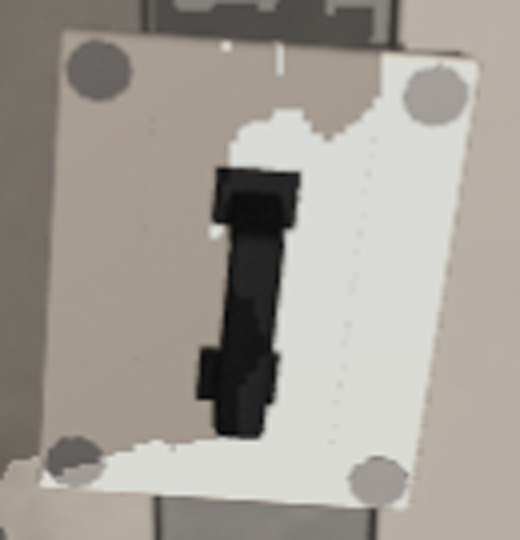

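```bash
cat >> h.py <<'E'
from scipy.optimize import least_squares
def fit(c,uv,L,x0):
    L=np.array(L,float)
    def W(p):
        a=p[2]; r=np.array([[np.cos(a),-np.sin(a),0],[np.sin(a),np.cos(a),0],[0,0,1]])
        return L@r.T+[p[0],p[1],0]
    s=least_squares(lambda p:(project(c,W(p))-uv).ravel(),x0)
    return s.x,s.fun.reshape(-1,2)
def load(f):
    z=np.load(f); return {k:z[k] for k in z.files}
E
python3 - <<'E'
from h import *
cl=load("pics/w_lid.npz"); cb=load("pics/w_box.npz")
z=lambda uv,f,o:(np.array(uv,float)+.5)/f-.5+np.array(o)
lc=z([(64,31),(478,62),(408,508),(40,487)],4,(265,250)); lb=z([(99,71),(436,96),(378,480),(75,462)],4,(265,250))
LC=[(-.082,-.062,.017),(-.082,.062,.017),(.082,.062,.017),(.082,-.062,.017)]
LB=[(-.07,-.05,.018),(-.07,.05,.018),(.07,.05,.018),(.07,-.05,.018)]
for u,l in((lc,LC),(lb,LB),(np.r_[lc,lb],LC+LB)):
    p,r=fit(cl,u,l,[.52,.13,0]); print("lid",p.round(4),np.degrees(p[2]),r.round(2).tolist())
bg=z([(35,104),(443,108),(410,562),(46,557)],3.7,(265,235)); br=z([(28,90),(450,95)],3.7,(265,235))
BG=[(-.078,-.058,.066),(-.078,.058,.066),(.078,.058,.066),(.078,-.058,.066)]
BR=[(-.08,-.06,.06),(-.08,.06,.06)]
for u,l in((bg,BG),(np.r_[bg[2:],br],BG[2:]+BR),(np.r_[bg,br],BG+BR)):
    p,r=fit(cb,u,l,[.47,.33,0]); print("box",p.round(4),np.degrees(p[2]),r.round(2).tolist())
for c,x in((cl,(.45,.13)),(cb,(.45,.25))):
    W=cloud(c,c["d"]);u,v=project(c,[[x[0],x[1],0.]])[0].round().astype(int); print(W[v-4:v+5,u-4:u+5].reshape(-1,3).mean(0))
W=cloud(cl,cl["d"]); print("lid top z", np.nanmedian(W[270:285,310:345,2]), np.nanmedian(W[350:365,310:345,2]))
E
```

```text
lid [ 0.5163  0.1351 -0.0834] -4.780386589680563 [[-1.34, -0.87], [1.1, -0.4], [0.89, 1.54], [-0.6, 0.36]]
lid [ 0.516   0.135  -0.0848] -4.856696339649217 [[-0.43, -0.56], [0.17, -0.18], [0.39, 0.92], [-0.1, 0.06]]
lid [ 0.5161  0.1351 -0.084 ] -4.812560958438715 [[-1.36, -1.03], [1.08, -0.49], [0.8, 1.46], [-0.69, 0.24], [-0.41, -0.4], [0.18, -0.09], [0.48, 1.0], [-0.0, 0.19]]
box [ 0.4743  0.3351 -0.0164] -0.9405221180806383 [[-1.82, -0.44], [1.71, 0.08], [0.5, 0.35], [-0.37, 0.45]]
box [ 0.4746  0.3351 -0.0171] -0.9775754773324694 [[0.47, 0.54], [-0.38, 0.59], [-1.06, -0.53], [0.98, -0.17]]
box [ 0.4746  0.3351 -0.0164] -0.9371425795950316 [[-1.77, -0.19], [1.73, 0.32], [0.53, 0.53], [-0.32, 0.64], [-1.1, -0.48], [0.94, -0.19]]
[0.44308033 0.1297559  0.01598263]
[ 0.44989199  0.25028449 -0.00073333]
lid top z 0.015937490071918015 0.015875088828315967
```

Both fits agree to within 2 px. The lid is at (0.516, 0.135) with yaw -4.8°, and the box at (0.4745, 0.335) with yaw -0.95°. The box position matches the top view. Next is the grasp, with the TCP 5 mm above the plate because the grasp point itself would put the tips into the plate.

```bash
cat >> h.py <<'E'
LID=np.array([.516,.135]); LY=-.084; BOX=np.array([.4746,.3351]); BY=-.0167
def Rt(a):
    return np.array([[np.cos(a),0,-np.sin(a)],[np.sin(a),0,np.cos(a)],[0,-1,0]])
def snap(n):
    from plant import grab_frame,camera_info
    c=camera_info("wrist"); im,d=grab_frame("wrist")
    cv2.imwrite(f"pics/{n}.png",im[:,:,::-1]); np.savez(f"pics/{n}.npz",d=d,**{k:np.array(v) for k,v in c.items()})
E
python3 - <<'E'
from plant import *
from h import *
gripper_to(.05)
goto([*LID,.09],Rt(LY))
f0=state()["force"]
print(move_straight([*LID,.023],.06,guard=12), state()["tcp_pos"],state()["force"]-f0)
gripper_to(0.0,30); s=state(); print("gap",s["finger_gap"],s["force"]-f0)
print(move_straight([*LID,.06],.08)); sleep(.2); s=state(); print(s["t"],s["tcp_pos"],s["finger_gap"],s["force"]-f0)
snap("lift")
E
```

```text
False [0.51630032 0.13505173 0.02336121] [ 0.07890666 -0.16141302  0.41455223]
gap 0.015052947028717484 [0.20647085 0.40301273 4.7917996 ]
False
5.7833 [0.51558228 0.13489499 0.05941693] 0.015423412502399375 [-0.68119977 -1.41515225 -2.71191996]
```

View pics/lift.png

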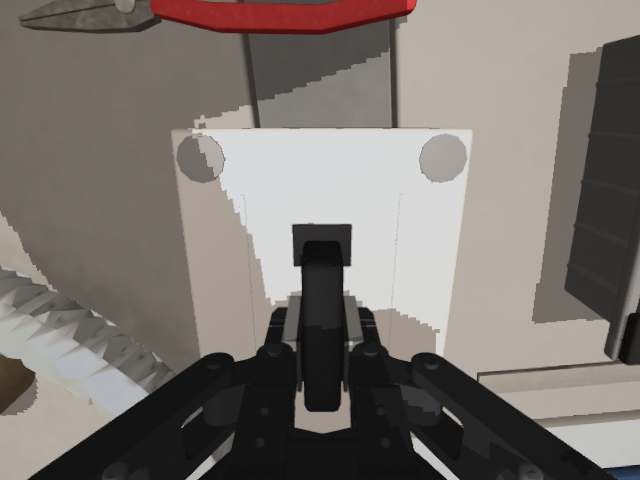

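The lid is held: the wrist view shows the handle between the pads, with bosses at (201,158) and (442,158) and corners at (172,130) and (472,130). I'll measure how it sits in the hand.

Run:
```python
from plant import *
from h import *
c=load("pics/lift.npz")
uv=np.array([(172,130),(472,130),(201,158),(442,158)],float)
r,_=cv2.Rodrigues(c["R"])
def W(p):
    a=p[2]; R=np.array([[np.cos(a),-np.sin(a),0],[np.sin(a),np.cos(a),0],[0,0,1]])
    L=np.array([(-.082,-.062,0),(-.082,.062,0),(-.07,-.05,.001),(-.07,.05,.001)])
    return L@R.T+[p[0],p[1],p[3]]
for z in (None,.053):
    f=lambda p:(project(c,W(p if z is None else [*p,z]))-uv).ravel()
    s=least_squares(f,[.516,.135,-.08,.053][:4 if z is None else 3]); print(s.x,s.fun.round(2))
Wd=cloud(c,c["d"]); print("plate z near",np.nanmedian(Wd[140:150,250:400,2]),np.nanmedian(Wd[190:215,250:390,2]),np.nanmedian(Wd[155:162,195:207,2]),np.nanmedian(Wd[155:162,436:448,2]))
```

```text
[ 0.51727544  0.13374183 -0.08447078  0.04881683] [-0.85 -0.85  0.41 -0.83  1.24  0.82 -0.79  0.88]
[ 0.51715526  0.13376292 -0.08445013] [-5.05 -0.8   4.6  -0.79 -2.05  1.68  2.48  1.74]
plate z near 0.05199877092507141 0.05200052928483867 0.05294878437815801 0.05217068621253376
```

Run:
```python
from plant import *
from h import *
move_straight([*LID,.16],.2)
move_straight([*BOX,.16],.2,rotation=Rt(BY))
move_straight([*BOX,.112],.15); sleep(.3)
s=state(); print(s["t"],s["tcp_pos"],s["finger_gap"],s["force"])
snap("over")
```

```text
8.425 [0.47501008 0.33532801 0.11284128] 0.01535531773514783 [ 0.3530176   0.31120207 -2.64016165]
```

View pics/over.png

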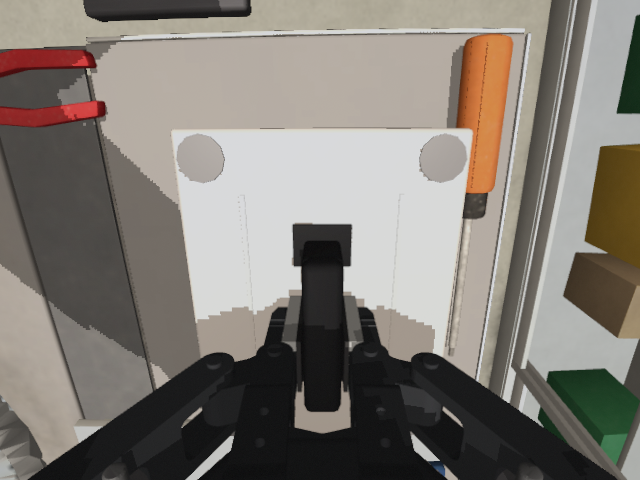

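The lid hasn't shifted in the hand (same pixels as before), and the box is hidden under it as expected. Now I lower it with a guard.

Run:
```python
from plant import *
from h import *
T=BOX+[-.001,0]
move_straight([*T,.085],.05); sleep(.3); f0=state()["force"]
g=move_straight([*T,.0768],.012,guard=2.5); sleep(.1); s=state(); print(g,s["tcp_pos"],s["force"]-f0)
gripper_to(.045); s=state(); print(s["finger_gap"],s["force"]-f0)
sleep(.3)
move_straight([*s["tcp_pos"][:2],.14],.15)
s=state();print(s["t"],s["force"])
goto([.36,.3351,.26],Rt(BY)); sleep(.2); snap("placed"); print(state()["t"])
```

```text
True [0.47352746 0.33495709 0.07778597] [ 0.19062631 -0.95103466  7.47343755]
0.045079721276616164 [0.991104   0.65152737 1.22945385]
11.4083 [ 0.25629799 -0.83597288 -0.29867672]
12.3583
```

View pics/placed.png

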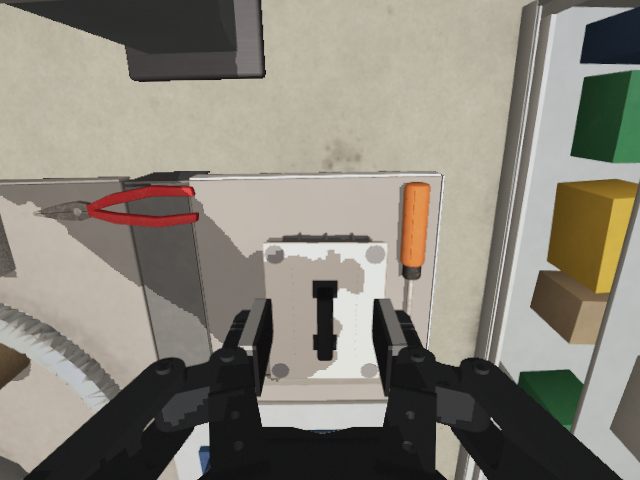

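The lid is on the box and square to the view, with bosses at about (275,254), (375,254), (368,370) and (281,370). I'll fit its pose and check height and levelness.

```bash
cat >> h.py <<'E'
def planefit(c,u0,u1,v0,v1):
    W=cloud(c,c["d"])[v0:v1,u0:u1].reshape(-1,3); W=W[np.isfinite(W).all(1)]
    for z in range(4):
        A=np.c_[W[:,:2]-BOX,np.ones(len(W))]; k=np.linalg.lstsq(A,W[:,2],rcond=None)[0]; e=abs(W[:,2]-A@k); W=W[e<max(.003,2*np.median(e))]
    return k,len(W)
E
python3 - <<'E'
from h import *
c=load("pics/placed.npz"); uv=np.array([(275,254),(375,254),(368,370),(281,370)],float)
p,r=fit(c,uv,[(-.07,-.05,.072),(-.07,.05,.072),(.07,.05,.072),(.07,-.05,.072)],[*BOX,0]); print(p,r.round(2).tolist())
k,n=planefit(c,275,370,246,372); print(k,n)
E
```

```text
[ 0.47347116  0.33393867 -0.01834909] [[-0.76, -0.32], [0.64, -0.15], [1.25, 0.53], [-1.12, 0.28]]
[-0.00291693 -0.00206435  0.07017522] 10739
```

It is loose and level (top about 70–71 mm, expected 71) and within 2 mm of centre. Pressing the first corner, near right.

```bash
cat >> h.py <<'E'
L2=np.array([.4738,.3343]); A2=-.0175
def corner(sx,sy):
    c,s=np.cos(A2),np.sin(A2); return L2+np.array([[c,-s],[s,c]])@[sx*.07,sy*.05]
def press(sx,sy,zt=.0645,guard=28):
    from plant import move_straight,state,sleep,goto
    p=corner(sx,sy); R=Rt(A2)
    goto([*p,.115],R); move_straight([*p,.084],.1); sleep(.2)
    f0=state()["force"]; move_straight([*p,.075],.03)
    z=.075; log=[]
    while z>zt:
        z-=.0015; g=move_straight([*p,z],.012,guard=guard)
        s=state(); log.append((round(s["tcp_pos"][2]*1e3,1),round((s["force"]-f0)[2],1)))
        if g or log[-1][1]>guard: break
    sleep(.2); s=state(); log.append((round(s["tcp_pos"][2]*1e3,1),(s["force"]-f0).round(1).tolist()))
    move_straight([*p,.115],.15)
    print(sx,sy,log,"t",state()["t"])
E
python3 - <<'E'
from plant import *
from h import *
move_straight([.36,.3351,.2],.2) if False else None
gripper_to(0.0)
press(-1,-1)
goto([.36,.3351,.26],Rt(BY)); sleep(.1); snap("p1")
k,n=planefit(load("pics/p1.npz"),275,370,246,372); print(k,n)
E
```

```text
-1 -1 [(np.float64(73.5), np.float64(0.3)), (np.float64(71.9), np.float64(0.4)), (np.float64(70.6), np.float64(1.7)), (np.float64(69.4), np.float64(6.5)), (np.float64(68.0), np.float64(7.4)), (np.float64(66.5), np.float64(8.2)), (np.float64(65.6), np.float64(16.6)), (np.float64(65.6), [-3.4, -1.9, 15.9])] t 17.2583
[-2.39998931  0.03470516 -0.00834492] 5774
```

View pics/p1.png

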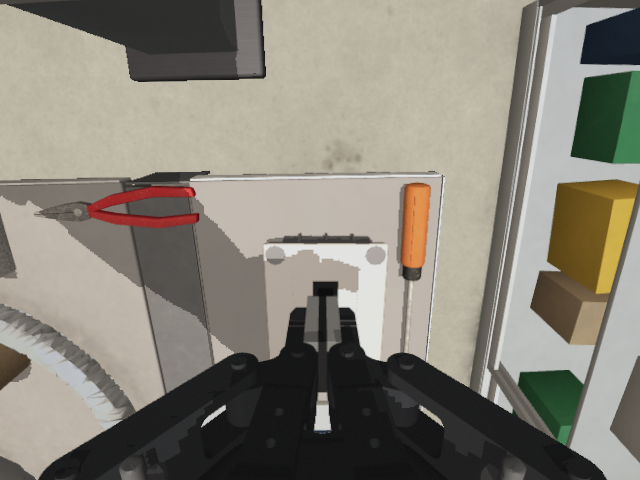

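The force log shows contact at about 71 mm, yielding at 7–8 N, and a hard stop at 65.6 mm with 16 N, so the first corner is home. In the picture the closed fingers hide the middle of the lid, but the lid stays in place. Next, near left and then far left.

Run:
```python
from plant import *
from h import *
press(-1,1)
c=None
goto([.30,.3351,.26],Rt(BY)); sleep(.1); snap("p2"); print(state()["t"])
W=cloud(load("pics/p2.npz"),np.load("pics/p2.npz")["d"]); cc=load("pics/p2.npz")
for sx,sy in((-1,-1),(-1,1),(1,1),(1,-1)):
    u,v=project(cc,[[*corner(sx,sy),.072]])[0].round().astype(int); print(sx,sy,u,v,np.nanmedian(W[v-2:v+3,u-2:u+3,2]).round(4))
```

```text
-1 1 [(np.float64(73.5), np.float64(0.6)), (np.float64(71.9), np.float64(0.9)), (np.float64(70.6), np.float64(1.8)), (np.float64(69.3), np.float64(4.4)), (np.float64(67.8), np.float64(6.4)), (np.float64(66.3), np.float64(6.1)), (np.float64(65.4), np.float64(13.1)), (np.float64(65.4), [-2.0, 0.2, 12.4])] t 22.4917
23.4083
-1 -1 278 308 0.0649
-1 1 374 308 0.0652
1 1 368 412 0.3312
1 -1 283 412 0.3317
```

View pics/p2.png

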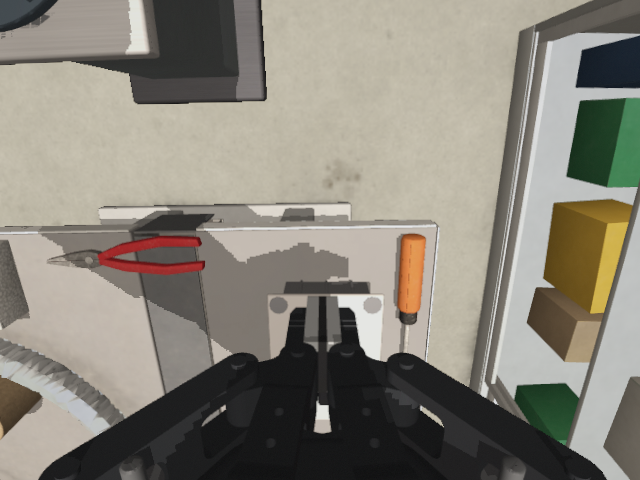

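Both near corners now stay down at about 65 mm (bosses at about (278,306) and (373,306)). The far ones are hidden by the gripper. Now far left, watching the height where contact starts.

Run:
```python
from plant import *
from h import *
press(1,1)
goto([.36,.42,.28],Rt(BY)); sleep(.1); snap("p3"); print(state()["t"])
cc=load("pics/p3.npz"); W=cloud(cc,cc["d"])
for sx,sy in((-1,-1),(-1,1),(1,1),(1,-1)):
    u,v=project(cc,[[*corner(sx,sy),.069]])[0].round().astype(int); print(sx,sy,u,v,np.nanmedian(W[v-2:v+3,u-2:u+3,2]).round(4))
```

```text
1 1 [(np.float64(73.5), np.float64(0.2)), (np.float64(72.1), np.float64(0.2)), (np.float64(71.0), np.float64(4.2)), (np.float64(69.5), np.float64(6.6)), (np.float64(68.2), np.float64(6.2)), (np.float64(66.8), np.float64(7.5)), (np.float64(66.0), np.float64(11.8)), (np.float64(65.9), [-1.5, -2.4, 11.8])] t 28.2333
29.3667
-1 -1 197 247 0.0676
-1 1 292 247 0.0654
1 1 295 358 0.3252
1 -1 211 358 0.0715
```

View pics/p3.png

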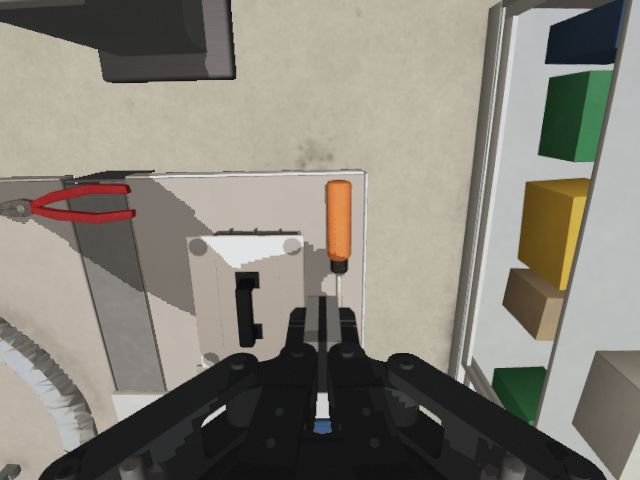

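Three corners are down. Far right (210,358) still stands at 71.5 mm, and near right rocks up slightly to 67.6 mm as expected. Pressing the last one.

Run:
```python
from plant import *
from h import *
press(1,-1)
goto([.36,.42,.28],Rt(BY)); gripper_to(.085); sleep(.1)
goto([.33,.3351,.27],Rt(BY)); sleep(.2); snap("p4"); print(state()["t"])
cc=load("pics/p4.npz"); W=cloud(cc,cc["d"])
for sx,sy in((-1,-1),(-1,1),(1,1),(1,-1)):
    u,v=project(cc,[[*corner(sx,sy),.066]])[0].round().astype(int); print(sx,sy,u,v,np.nanmedian(W[v-3:v+4,u-3:u+4,2]).round(4))
```

```text
1 -1 [(np.float64(73.5), np.float64(1.0)), (np.float64(71.9), np.float64(1.2)), (np.float64(70.7), np.float64(3.1)), (np.float64(69.2), np.float64(5.2)), (np.float64(67.6), np.float64(5.7)), (np.float64(66.0), np.float64(4.6)), (np.float64(65.1), np.float64(9.3)), (np.float64(65.1), [-2.1, -1.6, 9.7])] t 34.175
36.85
-1 -1 277 274 0.0653
-1 1 371 274 0.0649
1 1 365 381 0.0647
1 -1 282 381 0.0649
```

View pics/p4.png

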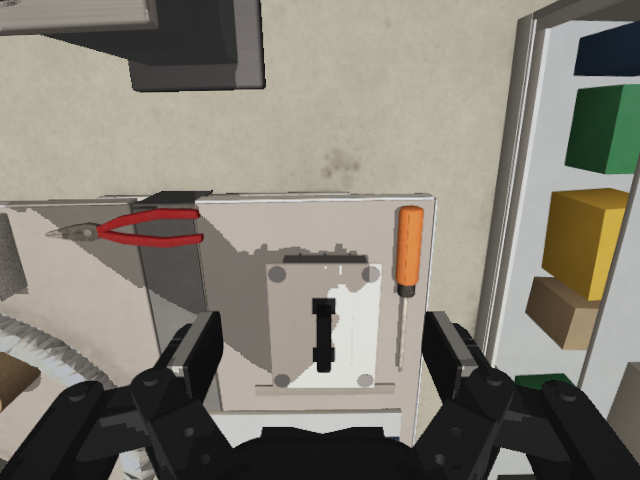

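All four corners read 64.7–65.3 mm and the bosses are within 1 px of the predicted square pose. Nothing is touching, so I hand in.

```bash
python3 -c "
from plant import *
s=state();print(s['t'],s['force'],abs(s['dq']).max());job_done()"
```

```text
36.85 [-0.19621187  0.84103653 -0.03055943] 0.003888078461318566
the job is handed in; nothing more can be done
```

I sealed the dry box and handed the job in at about 37 s of the 64 s allowed; no verdict is reported.

- **Laying the lid:** I gripped it by the handle, laid it on the gasket and let go. It sat level with its top at about 70–71 mm (71 expected), about 1–1.5 mm off centre and 0.002 rad off square.
- **Pressing:** With closed fingers I pressed near right, near left, far left, then far right. Each corner yielded at about 5–8 N and then met a hard stop, with the fingertips at 65–66 mm.
- **Before the last corner:** Far right still stood at 71.5 mm with the other three pressed. Near right had rocked up slightly to 67.6 mm, as a tilting lid would.
- **Last look:** All four corners read 64.7–65.3 mm (about 66 mm expected on the bosses), so the lid is flat to within 0.6 mm. The bosses lie within about 1 px of the square pose I measured before pressing. The gripper was clear of everything, and the pliers and screwdriver looked unmoved. I did not compare the other objects with their starting positions.

No check failed. Two measurements disagreed slightly: the image fit of the lid in the gripper gave about 49 mm height against 52 mm from depth, and I used the depth value. There was also a short force rise of about 7.5 N when the lid first touched the gasket. The level height after release suggests it pressed no corner down, but the gasket travel itself I could only infer from heights and forces.

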